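# Index the stock turntable, load two rollers and chock them

## Task

Pull up the sprung pin of the turntable, swing the empty tray round and let the pin drop fully home in the hole marked by the red tag. Then lay both steel rollers on their sides across the middle of the tray, in a closed row against its fence, and last set the yellow chock on the tray with its slope snug against the outer roller so that the row cannot roll apart. Leave everything else on the bench where it is.

Things in the scene. Friction and masses are not known exactly. Their poses are not given: they have to be found in the camera images.
- index_base: Fixed round base of the index table, pale blue disc 370 mm across and 12 mm thick, origin at its centre on the bench, which lies on the vertical turning axis. On it stands an aluminium ring (mid radius 135 mm, top 26 mm above the bench) with a hole every 30 degrees; each hole is about 14 mm wide.
- deck (a joint): Turning angle of the deck, rad, 0 at the start, positive counter-clockwise seen from above, stops at +-1.2. The deck turns about the base's axis with light friction (about 0.12 N m) and stays where it is left, but is locked while the pin is in a hole.
- index_pin (a joint): Lift of the sprung index pin, m: 0 = fully home, 0.010 = its round tip is level with the ring's top (clear of the holes above that), 0.022 = stop. The spring pushes it down with 4 N at home and about 9 N fully lifted. The pin is 10 mm thick and is carried by the deck, so it is lifted and swung round in the same grasp, and when let go over a hole it springs in; the round tip finds the hole when within about 3 mm.
- pin_knob (a point): Centre of the pin's black upright cylindrical knob, 26 mm across, 35 mm tall, 135 mm from the turning axis, 66 mm above the bench with the pin home; nothing to either side of it. It stands on a steel arm (34 mm wide, its top 36 mm above the bench) that runs out radially from the tray's +y side, with a steel collar 22 mm across and 10 mm tall round the pin. Axes: those of the deck (y outwards from the axis, z up).
- tray (a point): Centre of the upper face of the deck's plywood tray, 36 mm above the bench, on the turning axis. Tray frame: z up, y towards the pin's knob, x along the tray. The tray is 210 mm (x) by 100 mm (y), level, with no rims except an upright fence across its -x end, 40 mm high, whose inner face is at x = -97 mm; the +x end is open.
- index_mark (a point): Point on the deck frame 168 mm out from the turning axis, straight outwards of the pin, 24 mm above the bench: it lies over a tag when the pin stands over that tag's hole.
- red_tag_top (a point): Top of the one red round tag, 18 mm across and 12 mm tall, fixed on the base 168 mm from the turning axis, straight outwards of the hole that is wanted. Three white tags of the same size mark other holes. The four tags are at 30 and 60 degrees to either side of the starting hole, the red one at any of them.
- roller_a_center (a point): Centre of one of two like steel rollers, 50 mm in diameter and 62 mm long, solid, 0.3 to 0.52 kg; its y axis is the roller's axis (level). It starts on its side in the wooden cradle, its centre 42 mm above the bench and both ends standing 8 mm clear of the cradle, which is 46 mm wide: it can be grasped from above across its ends.
- roller_b_center (a point): Centre of the other roller, the same in every way, parallel to the first in the cradle, 75 mm from it.
- cradle: Fixed wooden cradle holding the rollers at the start, 160 mm long (x), 46 mm wide (y), 22 mm tall; origin under its centre. Its place and the chock's may be swapped.
- chock_center (a point): Centre (half-way up) of the loose yellow wedge chock: 70 mm long (x), 44 mm wide (y), 40 mm tall, 0.11 to 0.22 kg. Its -x end is a slope that rises from the toe on the ground at x = -35 mm to the top at x = -10 mm (58 degrees); the +x end is upright; the sides are parallel and flat. It starts on the bench. With its toe towards a 50 mm roller and touching it, the toe lies 14 mm from the roller's centre, measured along the floor.
- chock_toe (a point): Middle of the chock's thin lower edge, at its foot, 35 mm from its centre.
- chock_heel (a point): Middle of the chock's lower edge at the upright end.
- carton: Bystander, cardboard carton 90 x 120 x 70 mm. Origin under its centre.
- oil_bottle: Bystander, blue bottle 60 mm across, 160 mm tall. Origin under its centre.
- brass_bush: Bystander, standing brass bush 56 mm across, 60 mm tall; not one of the rollers. Origin under its centre.
- wrench: Bystander, wrench 170 mm long.
- tape_roll: Bystander, amber roll of tape 100 mm across, 48 mm tall. Origin under its centre.
- mug: Bystander, blue mug 80 mm across, 90 mm tall. Origin under its centre.
- red_box: Bystander, small red box 100 x 70 x 50 mm. Origin under its centre.
There are look-alikes about, which are no part of the job. What is shaped like the part that bears roller_a_center but turquoise is not meant. Of the things shaped like the part that bears chock_center, the yellow one is meant.

How it is judged:
By the outcome, as a careful person would: the job done as asked, in the order asked, and still so for the second after the job is handed in, with the robot touching nothing.
It also fails if it takes over 72 s, if anything falls off the work surface, if the arm or the gripper's body presses on something with over 40 N, if the wrist force passes 120 N, or if a joint passes its speed limit or range.

## Robot

A 6-joint arm with a two-finger parallel gripper is mounted at the origin on the work surface. World frame = base frame: x ahead of the robot, y to its left, z up, the work surface at z = 0. Lengths are in mm, angles in rad, forces in N, time in s.
With the tool pointing down it reaches from about 300 to 775 mm from the base axis. Payload 14.6 kg.
Tool frame: the origin (TCP) lies midway between the tips of the shut fingers; the grasp point (between the pads) lies grasp_offset behind it (grasp_offset is the distance from the TCP to the grasp point, in mm); z points along the fingers, y is the line along which they close (so a half turn about z gives the same grasp; the last joint's range is limited). The gripper opens to 94 mm and grips with 3 to 60 N. Pads are 16 mm wide; open, the fingers measure 119 mm over their backs; the gripper's body (75 mm by 177 mm) begins 78 mm behind the grasp point.
Start: joints at [1.12, 0.3, 1.521, -0, 1.321, -0.067], TCP at [205.942, 509.977, 205.446] pointing down, gripper open.
Joint ranges: [-3.03, 3.03], [-0.79, 2.21], [0.23, 2.52], [-1.04, 4.18], [0, 3.07], [-2.55, 2.55]. Speed limits (rad/s): [2.22, 2.22, 2.57, 3.14, 3.14, 3.14].

## Interface

Orientations are given as [roll, pitch, yaw] about the fixed x, y, z axes, in that order (R = Rz(yaw) Ry(pitch) Rx(roll)).
In Python, from cell import * gives the robot as it stands. The module is installed in compiled form; this text tells all that it offers.
- The arm moves only by the shell command python3 -m jog 'ROWS' [FORCE]. ROWS is JSON, a list of rows, each a list of 3 entries, a list of its own where there are three numbers: the finger opening in mm, from 0 to 94, then the shift along the tool's x, y, z in units of 50 mm (1.0 is 50 mm), then the turn about the tool's z in units of 180 degrees (1.0 is 180 degrees). In form: [[fingers, [dx, dy, dz], twist], ...]. A call has 1 to 20 rows; each row shifts and turns the commanded pose from where the row before left it, along the tool's axes as they then stand; what a row does not reach is not made up. A row lasts 1/10 s, in which the tool goes at most 50 mm and 8.59 degrees, less where a joint would pass 70% of its speed; a pose out of reach is approached as far as the arm can. A call with a number of a shift or a turn outside -1 to 1 is refused whole. A call with a gripper value outside its range is refused whole. The fingers move at their own pace and stop on an object; FORCE is the grip in N (left out, the last holds). Time passes only in rows, so rows that do not move let the fingers close. It gives the time, the measured TCP pose, the force, the opening and the grip force at its end, in the units of the state.
- read_state(): the state, without advancing time (a new reading comes with each control period).
- camera(name): name is "side" or "top" or "wrist"; returns the picture (480x640x3 uint8, red, green, blue); there is no depth.
- calibration(name): a dict with "mtx" (3x3 intrinsics, pixels), "distortion" ([k1, k2, p1, p2, k3] as OpenCV has them; the pictures are not rectified), "cam_to_world" (4x4, takes a point from camera to world coordinates); the wrist camera has in their place "hand_eye" (4x4, takes a point from camera to tool coordinates, whose origin is the TCP and whose axes are the flange's). Camera axes: x right, y down, z forward; pixel columns grow to the right and rows downward; lengths in mm; the calibration is good to about 2 mm. A picture is of the moment at which its call begins: read the wrist's pose just before it. calibration takes no time and is no camera call.
- sign_off(): hands the job in; it is judged then, once.
Trained networks look in the newest picture that a camera, given by its name, has taken for a name from the list of things; names that differ only in an ending like _2 or _b are one class to them, and where a whole thing is asked for, a point or a joint stands for the part that bears it (a point fixed in the world has none). Each returns a list of dicts, best first, with "conf" (0 to 1); they miss things now and then, are a little off and sometimes report something else, mostly with a low value. They report only what shows in the picture. A call takes as long as a camera call. They do not tell look-alikes from the thing itself.
- regions_of(camera, query): "pixels" (480x640 bool, what is visible of it) and "rect" ([centre column, centre row, width, height] in pixels, round what is visible of it).
The state is a dict: "clock": time; "joints": joint angles; "qd": joint speeds; "effort": joint torques, N m; "eef_pos": TCP position; "eef_rot": TCP orientation; "wrist_force": force on the tool from outside, world axes, zero at the start; "moment": the same for the moment, N m; "finger_gap": finger opening in mm; "finger_force": force on a finger pad.
Only numpy, scipy, OpenCV 4.12 (cv2) and the standard library are available. Lean on these libraries where they do the work, as an engineer would, in place of code of your own. Each camera call takes 0.05 s, during which the arm holds its last target. There are 200 camera calls.

## Working session

There is one attempt and no reset: what is moved stays moved. The work goes in short steps, Python scripts to look and compute and a shell command to move; the robot and the scene stay as the last step left them, time stands still between calls to the robot, and variables do not carry over. Pictures are saved under pics/ and viewed, at most 11 in all, crops included, and the job is handed in when it is done.

```bash
mkdir -p pics
cat > h.py <<'E'
from cell import *
import numpy as np, cv2
from scipy.spatial.transform import Rotation as R
def cam_pose(name):
    c=calibration(name)
    if name=='wrist':
        s=read_state(); T=np.eye(4); T[:3,:3]=R.from_euler('xyz',s['eef_rot']).as_matrix(); T[:3,3]=s['eef_pos']
        return c,T@np.array(c['hand_eye'])
    return c,np.array(c['cam_to_world'])
def ray(name,uv):
    c,T=cam_pose(name)
    p=cv2.undistortPoints(np.array(uv,float).reshape(-1,1,2),np.array(c['mtx']),np.array(c['distortion'])).reshape(-1,2)
    d=np.c_[p,np.ones(len(p))]@T[:3,:3].T
    return T[:3,3],d
def at_z(name,uv,z):
    o,d=ray(name,uv); return o+d*((z-o[2])/d[:,2])[:,None]
def proj(name,P):
    c,T=cam_pose(name); Ti=np.linalg.inv(T)
    q=np.atleast_2d(P)@Ti[:3,:3].T+Ti[:3,3]
    return cv2.projectPoints(q,np.zeros(3),np.zeros(3),np.array(c['mtx']),np.array(c['distortion']))[0].reshape(-1,2)
def shot(name,fn,crop=None,sc=1):
    im=camera(name)[:,:,::-1].copy()
    o=im
    if crop: o=im[crop[1]:crop[3],crop[0]:crop[2]]
    cv2.imwrite('pics/'+fn,cv2.resize(o,None,fx=sc,fy=sc,interpolation=cv2.INTER_CUBIC)); return im
E
python3 - <<'E'
from h import *
np.set_printoptions(precision=1,suppress=True)
s=read_state();print(s)
for n in ['top','side']:
    im=shot(n,n+'0.png'); print(n,cam_pose(n)[1])
    for q in ['index_base','pin_knob','red_tag_top','roller_a_center','chock_center','cradle','tray']:
        for r in regions_of(n,q)[:4]:
            if r['conf']>.2: print(n,q,round(r['conf'],2),np.round(r['rect']),r['pixels'].sum(),im[r['pixels']].mean(0)[::-1])
print(grasp_offset if 'grasp_offset' in globals() else None)
print(calibration('wrist')['hand_eye'])
E
```

```text
{'clock': 0.0, 'joints': array([ 1.1,  0.3,  1.5, -0. ,  1.3, -0.1]), 'qd': array([ 0., -0., -0., -0.,  0., -0.]), 'effort': array([  0. , -53.2, -35.3,   0.1,   0. ,  -0. ]), 'eef_pos': array([205.8, 509.8, 204.9]), 'eef_rot': array([-3.1, -0. ,  2.8]), 'wrist_force': array([-0.2, -0.2, -0.2]), 'moment': array([-0.1, -0. ,  0. ]), 'finger_force': 0.0, 'finger_gap': 93.93536142039218}
top [[   0.    -1.     0.2  294.8]
 [  -1.    -0.     0.    -2.5]
 [   0.    -0.2   -1.  1542.8]
 [   0.     0.     0.     1. ]]
top index_base 0.73 [286. 260. 128. 139.] 14062 [132.3 142.3 146. ]
top index_base 0.67 [462. 270.  26.  27.] 506 [157.8 158.2 159.9]
top index_base 0.48 [288. 242.  90.  80.] 3533 [112.4 117.2 112.1]
top roller_a_center 0.86 [461. 273.  27.  20.] 495 [158.6 159.3 161.6]
top roller_a_center 0.86 [499. 261.  24.  28.] 460 [ 27.7 144.8 144. ]
top roller_a_center 0.73 [398. 224.  29.  25.] 474 [ 41.3 146.8 146.3]
top roller_a_center 0.32 [160. 300.  46.  31.] 966 [ 82.9  96.9 111.8]
top chock_center 0.96 [408. 266.  31.  19.] 471 [211.3 181.4  30.5]
top chock_center 0.57 [462. 35
[... 387 characters left out ...]
 9.  15.] 122 [54.3 57.  58.2]
side red_tag_top 0.43 [300. 182.  11.   9.] 30 [181.1  66.5  65. ]
side roller_a_center 0.86 [407. 347.  37.  33.] 812 [152.5 152.2 153.5]
side roller_a_center 0.64 [459. 379.  36.  36.] 886 [ 46.2 134.4 133.2]
side chock_center 0.96 [330. 433.  40.  42.] 1125 [47.9 48.3 48.9]
side chock_center 0.68 [359. 310.  43.  33.] 832 [201.9 166.   51.4]
side chock_center 0.33 [300. 180.  10.   7.] 45 [175.2  82.4  82.7]
side cradle 0.94 [408. 354.  48.  42.] 468 [141.6 119.   87.4]
side tray 0.87 [277. 216.  93.  80.] 3665 [101.3 101.5  91.5]
18.8
[[  -0.    -1.    -0.3   77.1]
 [   1.    -0.    -0.    -0.4]
 [   0.    -0.3    1.  -178.6]
 [   0.     0.     0.     1. ]]
```

Run:
```python
from h import *
a=cv2.imread('pics/top0.png')[180:400,180:540]; b=cv2.imread('pics/side0.png')[140:460,180:500]
cv2.imwrite('pics/t1.png',cv2.resize(a,None,fx=2.2,fy=2.2,interpolation=3)); cv2.imwrite('pics/s1.png',cv2.resize(b,None,fx=1.8,fy=1.8,interpolation=3))
```

```text
(no output)
```

View pics/t1.png

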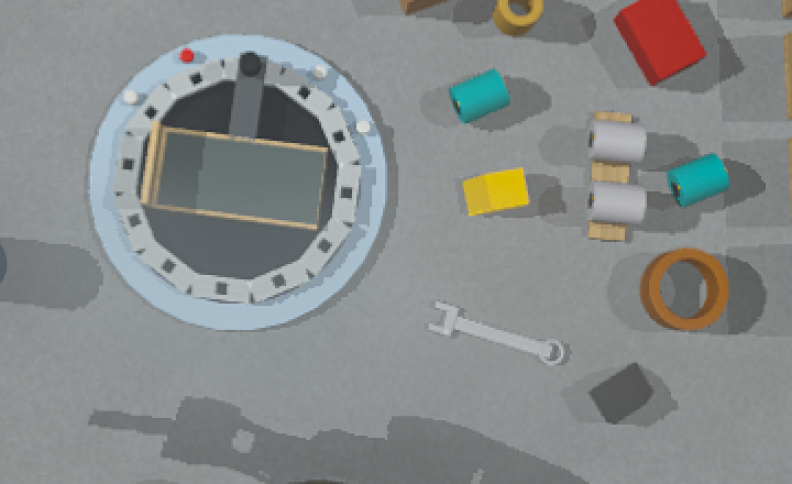

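View pics/s1.png

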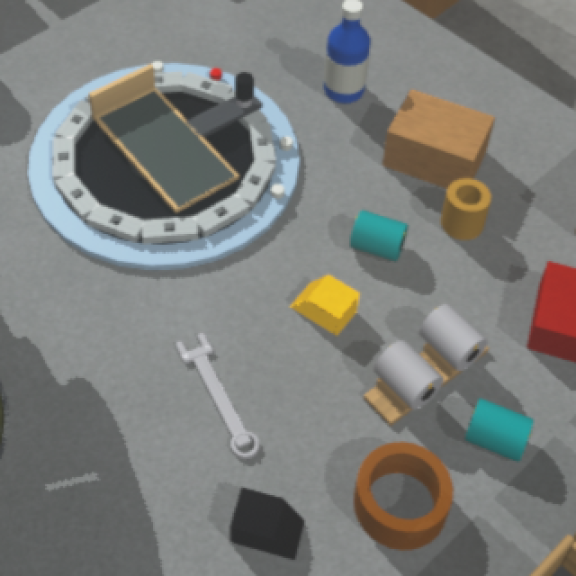

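Top crop: knob at (250,65), and the red tag at (187,56) is one hole counter-clockwise of it, so the deck turns +30°. The silver rollers in the cradle are at (617,141) and (617,202). The turquoise look-alikes at (480,95) and (698,180) are not meant, nor is the dark wedge at (622,393). The yellow chock is at (495,192) with its toe to the left (+y). The brass bush is at (518,12).

Run:
```python
from h import *
np.set_printoptions(precision=1,suppress=True)
im=cv2.imread('pics/top0.png'); hsv=cv2.cvtColor(im,cv2.COLOR_BGR2HSV).astype(int)
print(hsv[200,238],hsv[322,290])
m=((hsv[...,0]>90)&(hsv[...,0]<120)&(hsv[...,1]>45)&(hsv[...,2]>120)).astype('u1'); m[:, :200]=0;m[:,370:]=0;m[:180]=0;m[345:]=0
c=max(cv2.findContours(m,0,1)[0],key=cv2.contourArea); h=cv2.convexHull(c)[:,0].astype(float)
P=at_z('top',h,12)[:,:2]
from scipy.optimize import least_squares
f=least_squares(lambda v:np.hypot(P[:,0]-v[0],P[:,1]-v[1])-v[2],[450,20,185],loss='soft_l1'); C=f.x; print('base',C)
def f2(u): return np.array(u)/2.2+np.array([180,180])-.3
def g(u,z): return at_z('top',[f2(u)],z)[0]
k=g((249,64),83.5); print('knob',k,np.hypot(*(k[:2]-C[:2])),np.degrees(np.arctan2(k[1]-C[1],k[0]-C[0])))
for u in [(187,56),(131,97),(320,72),(363,127)]:
    t=g(u,22); print('tag',t,np.hypot(*(t[:2]-C[:2])),np.degrees(np.arctan2(t[1]-C[1],t[0]-C[0])))
print('rollers',g((617,141),60),g((617,202),60)); print('chock',g((495,192),25), 'ends', g((465,197),0),g((527,187),40))
for n in['top','side']:
  pass
s=read_state();print(s['eef_pos'],s['eef_rot'])
```

```text
[ 96   9 149] [102  44 202]
base [492.  107.6 179.7]
knob [617.8  92.5  83.5] 126.63022046028786 -6.843761355320775
tag [640.7 174.   22. ] 162.83653649977023 24.101340073250874
tag [587.8 242.2  22. ] 165.2186932163122 54.554468001337526
tag [622.3   8.1  22. ] 163.90230604096462 -37.34709525435307
tag [553.9 -45.8  22. ] 165.31518227452037 -68.04128345110733
rollers [ 534.4 -352.2   60. ] [ 460.3 -350.5   60. ]
chock [ 474.9 -207.8   25. ] ends [ 471.2 -173.8    0. ] [ 479.7 -244.9   40. ]
[206.  510.  205.5] [ 3.1 -0.   2.8]
```

```bash
cat >> h.py <<'E'
def plan(x,y,z,yaw_deg):
    s=read_state(); p=np.array(s['eef_pos']); M=R.from_euler('xyz',s['eef_rot']).as_matrix()
    d=M.T@(np.array([x,y,z])-p)
    a=np.arctan2(M[1,0],M[0,0]); tw=-(np.degrees(a)*1-yaw_deg); tw=-((tw+180)%360-180)
    M2=M@R.from_euler('z',tw,degrees=True).as_matrix(); d2=M2.T@(np.array([x,y,z])-p)
    print('at',np.round(p,1),'yaw',round(np.degrees(a),1),'t',s['clock'],'| shift50',np.round(d/50,3),'rows>=',round(np.linalg.norm(d)/50,1),'twist180',round(tw/180,4),'rows>=',round(abs(tw)/8.59,1),'| if twist first',np.round(d2/50,3),'f',np.round(s['wrist_force'],1),'gap',round(s['finger_gap'],1),'j',np.round(s['joints'],2))
E
python3 -c "
from h import *
plan(621,92,205,173.2)"
```

```text
at [206.  510.  205.5] yaw 158.0 t 0.8 | shift50 [-1.0827e+01 -4.6430e+00  9.0000e-03] rows>= 11.8 twist180 -0.0844 rows>= 1.8 | if twist first [-9.232e+00 -7.318e+00  9.000e-03] f [ 0.8  0.7 -0.1] gap 93.9 j [ 1.12  0.3   1.52  0.    1.32 -0.07]
```

```bash
python3 -m jog '[[94,[-0.833,-0.357,0],0],[94,[-0.833,-0.357,0],0],[94,[-0.833,-0.357,0],0],[94,[-0.833,-0.357,0],0],[94,[-0.833,-0.357,0],0],[94,[-0.833,-0.357,0],0],[94,[-0.833,-0.357,0],0],[94,[-0.833,-0.357,0],0],[94,[-0.833,-0.357,0],0],[94,[-0.833,-0.357,0],0],[94,[-0.833,-0.357,0],0],[94,[-0.833,-0.357,0],0],[94,[-0.833,-0.357,0],0],[60,[0,0,0],-0.042],[60,[0,0,0],-0.042],[60,[0,0,0],0]]' 20
python3 - <<'E'
from h import *
im=shot('wrist','w1.png')
for q in ['pin_knob','red_tag_top']:
    for r in regions_of('wrist',q)[:4]: print(q,round(r['conf'],2),np.round(r['rect'],1))
plan(621,92,52,173.2); print(proj('wrist',[[621,92,83.5],[640,174,24]]))
E
```

```text
clock: 2.4
eef_pos: [621.2, 91.8, 205.2]
eef_rot: [-3.142, -0.0, 3.023]
wrist_force: [-0.0, -0.0, -1.2]
finger_gap: 73.5
finger_force: 0.0
pin_knob 0.83 [318.  225.2  31.3  42.7]
red_tag_top 0.68 [123.9 340.2  75.8  58.6]
at [621.   92.3 205.5] yaw 172.9 t 2.55 | shift50 [ 0.    -0.006  3.07 ] rows>= 3.1 twist180 -0.0015 rows>= 0.0 | if twist first [ 0.    -0.006  3.07 ] f [-0.3  1.   0.6] gap 61.9 j [ 0.09  0.48  1.28  0.    1.39 -1.36]
[[316.62604724 229.92774537]
 [410.53541035 222.84707283]]
```

View pics/w1.png

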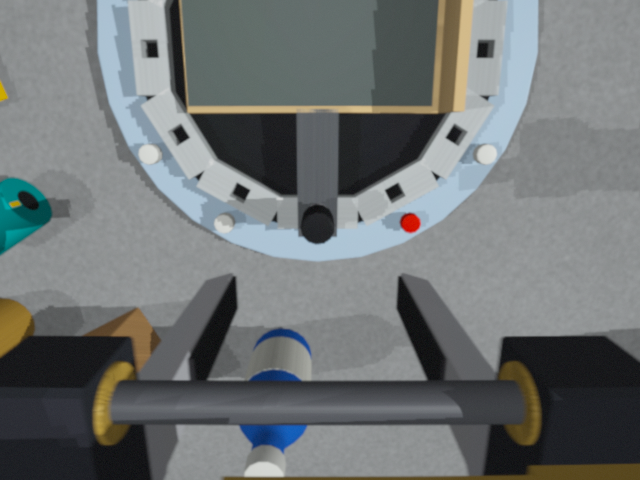

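The red tag at (410,222) matches the position from the top view, and the knob is at (317,224). The bottle stands beyond the knob, so I'm checking clearance to it and fitting the table geometry.

Run:
```python
from h import *
from scipy.optimize import least_squares
np.set_printoptions(precision=1,suppress=True)
im=cv2.imread('pics/w1.png'); hsv=cv2.cvtColor(im,cv2.COLOR_BGR2HSV)
def cen(m,x,y,r=16):
    n=np.zeros(m.shape,bool); n[y-r:y+r,x-r:x+r]=m[y-r:y+r,x-r:x+r]; v,u=np.nonzero(n); return [u.mean(),v.mean()],n.sum()
w=(hsv[...,2]>205)&(hsv[...,1]<35)
red=(hsv[...,1]>150)&((hsv[...,0]<10)|(hsv[...,0]>170))
px=[]
for x,y,m in [(150,153,w),(224,222,w),(410,222,red),(486,154,w)]:
    c,n=cen(m,x,y); px.append(c); print(c,n)
T=at_z('wrist',px,22)[:,:2]   # centroid of visible tag a little under top
f=least_squares(lambda v:(np.c_[v[0]+168*np.cos(v[2]+np.radians([-60,-30,30,60])),v[1]+168*np.sin(v[2]+np.radians([-60,-30,30,60]))]-T).ravel(),[490,107,-.12]);v=f.x
print('C',v[:2],'ang',np.degrees(v[2]),'res',f.fun)
k=v[:2]+135*np.array([np.cos(v[2]),np.sin(v[2])]); print('knob pred',k,'from px',at_z('wrist',[[318,222]],83.5))
dk=(hsv[...,2]<45); c,n=cen(dk,317,222,20); print(c,n)
u,x=np.array([np.cos(v[2]),np.sin(v[2])]),np.array([np.sin(v[2]),-np.cos(v[2])])
cor=[v[:2]+a*x+b*u for a,b in [(105,50)]]
print('tray corner (+105,+50) px',proj('wrist',[np.r_[cor[0],36]]),'seen (188,110)')
print('bottle',at_z('wrist',[[265,468]],160),at_z('wrist',[[281,345]],110), [ (round(r['conf'],2),np.round(r['rect'])) for r in regions_of('top','oil_bottle')[:2]])
r=regions_of('top','oil_bottle')[0]['rect'];print(at_z('top',[r[:2]],80))
np.save('C.npy',v)
```

```text
[np.float64(148.3587786259542), np.float64(153.91603053435114)] 262
[np.float64(222.18260869565216), np.float64(227.7913043478261)] 115
[np.float64(409.8745519713262), np.float64(222.44444444444446)] 279
[np.float64(487.5992509363296), np.float64(154.03370786516854)] 267
C [487.  108.3] ang -6.809218061110767 res [ 1.5 -0.6 -2.7  1.7  1.3  0.6 -0.1 -1.7]
knob pred [621.1  92.3] from px [[615.1  93.8  83.5]]
[np.float64(316.6931330472103), np.float64(223.3412017167382)] 932
tray corner (+105,+50) px [[186.6 114.1]] seen (188,110)
bottle [[759.4  40.2 160. ]] [[698.  56. 110.]] [(0.68, array([315., 156.,  17.,  32.])), (0.54, array([461., 243.,  26.,  17.]))]
[[762.9  36.8  80. ]]
```

```bash
python3 -m jog '[[60,[0.06,0.014,0.6],-0.0017],[60,[0,0,0.8],0],[60,[0,0,0.8],0],[60,[0,0,0.6],0],[60,[0,0,0.28],0],[60,[0,0,0],0],[20,[0,0,0],0],[20,[0,0,0],0],[20,[0,0,0],0],[20,[0,0,0],0],[20,[0,0,0],0],[20,[0,0,0],0]]' 40
```

```text
clock: 3.85
eef_pos: [618.5, 93.1, 52.0]
eef_rot: [3.141, 0.001, 3.027]
wrist_force: [-2.2, 0.3, 4.8]
finger_gap: 25.3
finger_force: 40.0
```

```bash
python3 -m jog '[[20,[0,0,-0.1],0],[20,[0,0,-0.1],0],[20,[0,0,-0.1],0],[20,[0,0,0],0],[20,[0,0,0],0]]' 40
```

```text
clock: 4.35
eef_pos: [618.3, 93.1, 66.1]
eef_rot: [-3.142, 0.0, 3.027]
wrist_force: [6.5, 0.1, -8.5]
finger_gap: 25.3
finger_force: 40.0
```

```bash
python3 -m jog '[[20,[0.0037,0.1413,0],-0.016667],[20,[0.0037,0.1413,0],-0.016667],[20,[0.0037,0.1413,0],-0.016667],[20,[0.0037,0.1413,0],-0.016667],[20,[0.0037,0.1413,0],-0.016667],[20,[0.0037,0.1413,0],-0.016667],[20,[0.0037,0.1413,0],-0.016667],[20,[0.0037,0.1413,0],-0.016667],[20,[0.0037,0.1413,0],-0.016667],[20,[0.0037,0.1413,0],-0.016667],[20,[0,0,0],0],[20,[0,0,0],0],[20,[0,0,0],0]]' 40
python3 -c "
from h import *
v=np.load('C.npy');s=read_state();print(v,s['eef_pos'],s['wrist_force'],s['moment'],np.degrees(s['eef_rot'][2]))
shot('wrist','w2.png')"
```

```text
clock: 5.65
eef_pos: [607.6, 161.9, 66.0]
eef_rot: [3.141, -0.001, -2.734]
wrist_force: [-0.4, -0.6, -7.8]
finger_gap: 25.0
finger_force: 40.0
[ 4.87007924e+02  1.08277400e+02 -1.18843275e-01] [607.6112168  161.90255532  66.01687775] [-0.38812097 -0.61539492 -7.8349014 ] [-0.04978133  0.07114624  0.1433061 ] -156.63959722951816
```

```bash
python3 -m jog '[[20,[0,0,0.09],0],[20,[0,0,0.09],0],[20,[0,0,0],0]]' 40; python3 -m jog '[[60,[0,0,0],0],[60,[0,0,0],0],[60,[0,0,0],0],[60,[0,0,0],0]]' 20
```

```text
clock: 6.0
eef_pos: [607.7, 161.9, 56.6]
eef_rot: [-3.142, -0.001, -2.733]
wrist_force: [-2.4, -3.9, -4.2]
finger_gap: 25.2
finger_force: 40.0
clock: 6.4
eef_pos: [608.3, 162.4, 58.0]
eef_rot: [-3.141, 0.001, -2.733]
wrist_force: [-0.0, 0.6, -0.8]
finger_gap: 54.1
finger_force: 0.0
```

```bash
python3 -m jog '[[80,[0,0,-0.6],0],[80,[0,0,-0.8],0],[80,[0,0,-0.8],0],[80,[0.1,0,-0.6],0],[80,[0.1,0,-0.2],0],[80,[0,0,0],0]]' 20
python3 - <<'E'
from h import *
np.set_printoptions(precision=1,suppress=True)
v=np.load('C.npy'); a=v[2]+np.pi/6; k=v[:2]+135*np.array([np.cos(a),np.sin(a)])
im=shot('wrist','w3.png'); im2=shot('side','s3.png')
for n in['wrist','side']:
  for z in (83.5,93.5): print(n,z,proj(n,[[*k,z]]))
  print([(round(r['conf'],2),np.round(r['rect'],1)) for r in regions_of(n,'pin_knob')[:2]])
s=read_state();print(s['eef_pos'],s['clock'])
o=np.hstack([cv2.resize(im,(560,420)),cv2.resize(im2[140:300,190:390][:, :90+0] if 0 else im2[150:255,255:315],(240,420),interpolation=3)])
cv2.imwrite('pics/c3.png',o)
E
```

```text
clock: 7.0
eef_pos: [598.8, 158.2, 208.5]
eef_rot: [-3.141, 0.002, -2.733]
wrist_force: [-0.2, 0.6, -0.3]
finger_gap: 79.8
finger_force: 0.0
wrist 83.5 [[313.3 246.7]]
wrist 93.5 [[313.2 250.6]]
[(0.77, array([317.2, 238. ,  25.9,  38.7]))]
side 83.5 [[293.4 171. ]]
side 93.5 [[293.3 168. ]]
[(0.56, array([290.2, 174.3,   8.3,  16.6])), (0.35, array([356.8, 309.8,  37.8,  36.8]))]
[598.4 158.2 205.5] 7.2
```

View pics/c3.png

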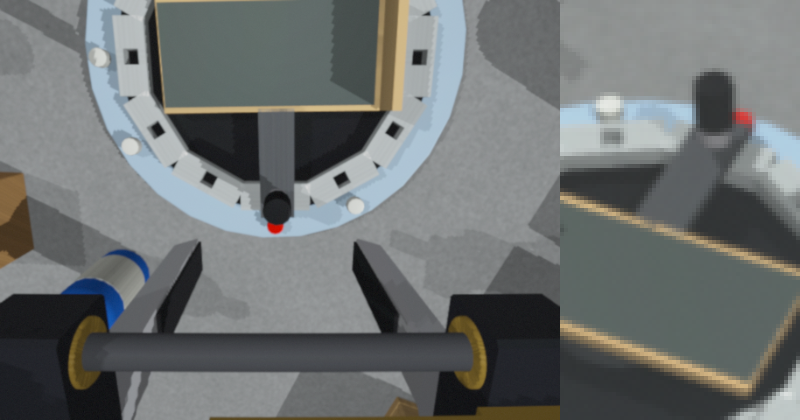

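Pin sits over the red tag (picture: knob (277,208), tag just behind it at (275,227)). I'm checking the seat height numerically and going above the tray for one closer look.

Run:
```python
from h import *
np.set_printoptions(precision=1,suppress=True)
v=np.load('C.npy')
for fn,c0,da in(('side0.png',(315,188),0),('s3.png',(290,174),np.pi/6)):
    a=v[2]+da;k=v[:2]+135*np.array([np.cos(a),np.sin(a)])
    g=cv2.cvtColor(cv2.imread('pics/'+fn),6); x,y=c0
    print(fn,'col',g[y-14:y+18,x-1:x+2].mean(1).round().astype(int), 'y0',y-14,'pred', proj('side',[[*k,83.5],[*k,48.5],[*k,46]])[:,1])
plan(490,108,205,-156.6)
```

```text
side0.png col [140 140 138 138 140 128  80  56  54  54  54  54  52  50  49  50  49  50
  49  50  50  57  84 115 118 109  81  80  79  78  88 112] y0 174 pred [183.3 193.4 194.1]
s3.png col [145 144 145 145 144 143 143 138 108  73  63  60  60  56  54  55  57  58
  58  60  63  61  72  95 105 103  98  95  94  94  94  94] y0 160 pred [171.  181.1 181.9]
at [598.4 158.2 205.5] yaw -156.6 t 7.2 | shift50 [ 2.4 -0.1  0. ] rows>= 2.4 twist180 0.0002 rows>= 0.0 | if twist first [ 2.4 -0.1  0. ] f [0.2 0.8 0.4] gap 79.9 j [ 0.2  0.5  1.3  0.   1.4 -1.8]
```

The knob's rows match its home height within a pixel, so the pin is home. Moving over the tray.

```bash
python3 -m jog '[[80,[0.8,-0.03,0],0],[80,[0.8,-0.03,0],0],[80,[0.8,-0.03,0],0],[80,[0,0,0],0],[80,[0,0,0],0]]' 20
python3 - <<'E'
from h import *
from scipy.optimize import least_squares
np.set_printoptions(precision=2,suppress=True)
v=np.load('C.npy'); a=v[2]+np.pi/6; C=v[:2]
im=shot('wrist','w4.png')
rs=regions_of('wrist','tray'); print([(round(r['conf'],2),np.round(r['rect'])) for r in rs[:3]])
u=np.array([np.cos(a),np.sin(a)]); x=np.array([u[1],-u[0]])
print('pred corners', proj('wrist',[np.r_[C+p*x+q*u,36] for p,q in [(105,50),(105,-50),(-97,-50),(-97,50)]]))
plan(534,-351,205,180)
E
```

```text
clock: 7.7
eef_pos: [490.5, 106.3, 207.2]
eef_rot: [3.142, -0.0, -2.733]
wrist_force: [-0.2, -0.3, 0.3]
finger_gap: 80.1
finger_force: 0.0
[(0.57, array([327., 266., 270., 229.]))]
pred corners [[201.77 266.61]
 [193.68 152.63]
 [437.03 153.62]
 [428.22 267.53]]
at [491.2 106.7 207. ] yaw -156.6 t 7.8 | shift50 [ 2.86 -8.74  0.04] rows>= 9.2 twist180 0.1302 rows>= 2.7 | if twist first [-0.86 -9.15  0.04] f [ 0.3  0.  -1. ] gap 80.2 j [ 0.14  0.19  1.65  0.    1.3  -1.84]
```

View pics/w4.png

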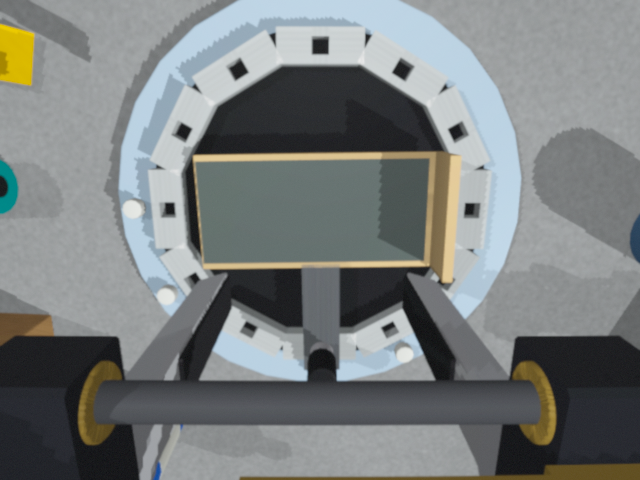

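The tray corners at (203,268) and (194,156) agree with the fit to about 2 mm. Next, the rollers.

```bash
python3 -m jog '[[78,[0.286,-0.874,0],0],[78,[0.286,-0.874,0],0],[78,[0.286,-0.874,0],0],[78,[0.286,-0.874,0],0],[78,[0.286,-0.874,0],0],[78,[0.286,-0.874,0],0],[78,[0.286,-0.874,0],0],[78,[0.286,-0.874,0],0],[78,[0.286,-0.874,0],0],[78,[0.286,-0.874,0],0],[78,[0,0,0],0.0434],[78,[0,0,0],0.0434],[78,[0,0,0],0.0434],[78,[0,0,0],0],[78,[0,0,0],0]]' 20
python3 - <<'E'
from h import *
np.set_printoptions(precision=1,suppress=True)
im=shot('wrist','w5.png')
for q,z in (('roller_a_center',42),('cradle',22)):
  for r in regions_of('wrist',q)[:4]:
    print(q,round(r['conf'],2),np.round(r['rect'],1),im[r['pixels']].mean(0)[::-1],at_z('wrist',[r['rect'][:2]],z))
plan(534,-351,205,180)
E
```

```text
clock: 9.3
eef_pos: [542.7, -337.6, 206.5]
eef_rot: [-3.127, -0.01, 3.116]
wrist_force: [0.1, -0.7, 0.3]
finger_gap: 77.9
finger_force: 0.0
roller_a_center 0.94 [174.2 158.8  92.7  82.8] [  4.9 141.2 141.2] [[ 488.7 -456.1   42. ]]
roller_a_center 0.64 [294.9 119.5  80.1  67.4] [162.4 162.5 166.2] [[ 460.4 -355.3   42. ]]
roller_a_center 0.56 [485.2 266.8  85.   74.6] [  7.5 134.3 134.5] [[ 588.3 -194.4   42. ]]
cradle 0.7 [300.3 158.   60.6 186.2] [170.6 145.5 102.7] [[ 492.3 -353.2   22. ]]
at [ 542.4 -337.6  207. ] yaw 178.4 t 9.45 | shift50 [ 0.2 -0.3  0. ] rows>= 0.3 twist180 -0.0087 rows>= 0.2 | if twist first [ 0.2 -0.3  0. ] f [-0.  -0.2 -0.6] gap 77.8 j [-0.6  0.5  1.2 -0.   1.4 -2.1]
```

View pics/w5.png

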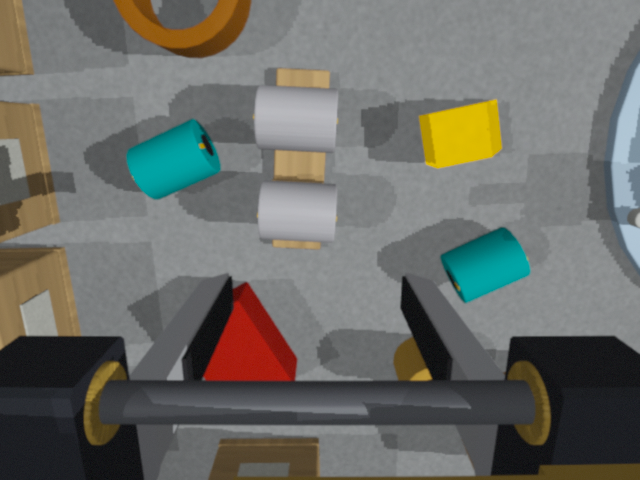

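Silver rollers in the cradle at (298,212) and (296,118). The turquoise ones at (174,159) and (485,265) are look-alikes. The yellow chock is at (460,134) with its slope on the right (+y). The roller ends stand clear of everything.

Run:
```python
from h import *
np.set_printoptions(precision=1,suppress=True)
im=cv2.imread('pics/w5.png'); hsv=cv2.cvtColor(im,cv2.COLOR_BGR2HSV)
m=((hsv[...,1]<25)&(hsv[...,2]>140)).astype('u1')
m[:, :245]=0;m[:,348:]=0
m=cv2.morphologyEx(m,cv2.MORPH_OPEN,np.ones((7,7)))
n,l,st,ce=cv2.connectedComponentsWithStats(m)
def model(c,yaw):
    u=np.array([np.cos(yaw),np.sin(yaw),0]);w=np.array([-u[1],u[0],0]);t=np.linspace(0,2*np.pi,60)
    P=[c+s*31*u+25*(np.cos(t)[:,None]*w+np.sin(t)[:,None]*np.array([0,0,1])) for s in(-1,1)]
    h=cv2.convexHull(proj('wrist',np.vstack(P)).astype('f4')); return h
from scipy.optimize import minimize
for i in range(1,n):
    if st[i,4]<1500 or st[i,1]>300 : continue
    r=cv2.minAreaRect(np.argwhere(l==i)[:,::-1].astype('f4')); mom=(l==i)
    v,u=np.nonzero(mom); tgt=np.array([u.min(),u.max()+1,v.min(),v.max()+1]); print(st[i],r)
    def box(h): h=h[:,0]; return np.array([h[:,0].min(),h[:,0].max(),h[:,1].min(),h[:,1].max()])
    p=np.array([*at_z('wrist',[ce[i]],50)[0,:2]])
    f=minimize(lambda q:np.sum((box(model(np.array([q[0],q[1],42]),np.pi/2))-tgt)**2),p,method='Nelder-Mead'); print('centre',f.x,'res',f.fun)
y=((hsv[...,0]>20)&(hsv[...,0]<32)&(hsv[...,1]>180)&(hsv[...,2]>120)).astype('u1')[:200,400:520]
print('chock',at_z('wrist',[[421,112],[432,167],[498,100],[500,153]],40))
```

```text
[ 255   88   93   85 4823] ((301.4036865234375, 129.71420288085938), (96.85758209228516, 79.27242279052734), 3.990912914276123)
centre [ 469.2 -349. ] res 224.70711236150237
[ 245  186   99  103 6481] ((293.67315673828125, 237.50393676757812), (99.0582504272461, 99.95323181152344), 4.666858196258545)
centre [ 557.5 -357.9] res 1147.7889303185511
[ 304  249   44   64 1584] ((326.50555419921875, 281.126953125), (36.6217041015625, 66.5420150756836), 19.29004669189453)
centre [ 598.6 -333.5] res 514.3436997961253
chock [[ 457.2 -254.4   40. ]
 [ 501.1 -243.9   40. ]
 [ 449.4 -193.5   40. ]
 [ 491.  -188.7   40. ]]
```

```bash
cat >> h.py <<'E'
def rollerfit(tgt,p,cz=42,yaw=np.pi/2,name='wrist'):
    from scipy.optimize import minimize
    def box(q):
        u=np.array([np.cos(yaw),np.sin(yaw),0]);w=np.array([-u[1],u[0],0]);t=np.linspace(0,2*np.pi,60)[:,None]
        P=np.vstack([np.array([q[0],q[1],cz])+s*31*u+25*(np.cos(t)*w+np.sin(t)*np.array([0,0,1])) for s in(-1,1)])
        h=proj(name,P); return np.array([*h.min(0)[:1],h[:,0].max(),h[:,1].min(),h[:,1].max()])
    f=minimize(lambda q:np.sum((box(q)-tgt)**2),p,method='Nelder-Mead'); return f.x,box(f.x)
E
python3 - <<'E'
from h import *
np.set_printoptions(precision=1,suppress=True)
print(rollerfit([260,338,182,242],[534,-351])); print(rollerfit([255,339,86,152],[460,-351]))
plan(532,-353,23,179)
E
```

```text
(array([ 536. , -353.4]), array([259.4, 338.6, 181.5, 242.6]))
(array([ 460.6, -352. ]), array([255.1, 338.9,  85.5, 152.5]))
at [ 542.4 -337.6  207. ] yaw 178.4 t 9.45 | shift50 [ 0.2 -0.3  3.7] rows>= 3.7 twist180 -0.0031 rows>= 0.1 | if twist first [ 0.2 -0.3  3.7] f [-0.  -0.2 -0.6] gap 77.8 j [-0.6  0.5  1.2 -0.   1.4 -2.1]
```

```bash
python3 -m jog '[[78,[0.12,-0.32,0.5],-0.003],[78,[0,0,0.8],0],[78,[0,0,0.8],0],[78,[0,0,0.8],0],[78,[0,0,0.5],0],[78,[0,0,0.2],0],[78,[0,0,0],0],[50,[0,0,0],0],[50,[0,0,0],0],[50,[0,0,0],0],[50,[0,0,0],0]]' 40
```

```text
clock: 10.55
eef_pos: [534.7, -356.4, 29.1]
eef_rot: [-3.126, -0.007, 3.121]
wrist_force: [0.4, 0.2, 6.5]
finger_gap: 62.8
finger_force: 39.6
```

```bash
python3 -m jog '[[50,[0,0,-0.4],0],[50,[0,0,-0.6],0],[50,[0,0,-0.7],0],[50,[0,0,-0.6],0],[50,[0,0,-0.2],0],[50,[0,0,0],0]]' 40
python3 -c "
from h import *
plan(460.7,173.1,155,113.2)"
```

```text
clock: 11.15
eef_pos: [535.5, -354.3, 153.3]
eef_rot: [-3.126, -0.008, 3.121]
wrist_force: [-0.0, 0.5, -3.8]
finger_gap: 62.5
finger_force: 39.5
at [ 535.5 -354.3  153.3] yaw 178.8 t 11.15 | shift50 [ 1.712 10.514 -0.184] rows>= 10.7 twist180 0.3646 rows>= 7.6 | if twist first [10.284  2.78  -0.184] f [-0.   0.5 -3.8] gap 62.5 j [-0.63  0.55  1.3  -0.02  1.3  -2.18]
```

```bash
python3 -m jog '[[50,[0.107,0.657,-0.0115],0],[50,[0.107,0.657,-0.0115],0],[50,[0.107,0.657,-0.0115],0],[50,[0.107,0.657,-0.0115],0],[50,[0.107,0.657,-0.0115],0],[50,[0.107,0.657,-0.0115],0],[50,[0.107,0.657,-0.0115],0],[50,[0.107,0.657,-0.0115],0],[50,[0.107,0.657,-0.0115],0],[50,[0.107,0.657,-0.0115],0],[50,[0.107,0.657,-0.0115],0],[50,[0.107,0.657,-0.0115],0],[50,[0.107,0.657,-0.0115],0],[50,[0.107,0.657,-0.0115],0],[50,[0.107,0.657,-0.0115],0],[50,[0.107,0.657,-0.0115],0]]' 40
python3 -m jog '[[50,[0,0,0],0.0405],[50,[0,0,0],0.0405],[50,[0,0,0],0.0405],[50,[0,0,0],0.0405],[50,[0,0,0],0.0405],[50,[0,0,0],0.0405],[50,[0,0,0],0.0405],[50,[0,0,0],0.0405],[50,[0,0,0],0.0405],[50,[0,0,0],0]]' 40
python3 -c "
from h import *
plan(460.7,173.1,100,113.2)
im=shot('wrist','w6.png')"
```

```text
clock: 12.75
eef_pos: [459.3, 174.2, 152.9]
eef_rot: [-3.126, -0.012, 3.121]
wrist_force: [0.9, -0.5, -2.8]
finger_gap: 62.2
finger_force: 39.5
clock: 13.75
eef_pos: [459.7, 172.9, 153.1]
eef_rot: [-3.124, 0.009, 1.974]
wrist_force: [-0.5, -0.7, -3.7]
finger_gap: 62.1
finger_force: 39.5
at [459.7 172.9 153.1] yaw 113.1 t 13.75 | shift50 [0.006 0.038 1.061] rows>= 1.1 twist180 -0.0006 rows>= 0.0 | if twist first [0.006 0.038 1.061] f [-0.5 -0.7 -3.7] gap 62.1 j [ 0.29  0.23  1.74 -0.01  1.19 -0.11]
```

View pics/w6.png

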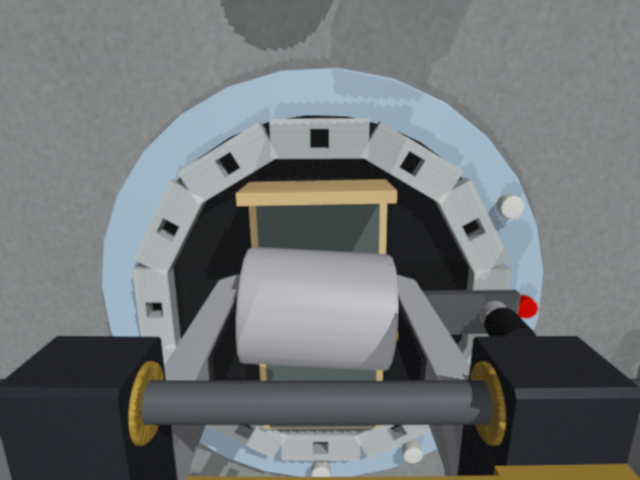

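```bash
python3 -m jog '[[50,[0,0,0.5],0],[50,[0,0,0.6],0],[50,[0,0,0.5],0],[50,[0,0,0.3],0],[50,[0,0,0.12],0],[50,[0,0,0],0],[50,[0,0,0.02],0],[50,[0,0,0.02],0],[50,[0,0,0],0]]' 40; python3 -m jog '[[50,[0.02,0,0],0],[50,[0.02,0,0],0],[50,[0.02,0,0],0],[50,[0,0,0],0]]' 40
```

```text
clock: 14.7
eef_pos: [459.7, 171.8, 52.3]
eef_rot: [-3.128, 0.01, 1.976]
wrist_force: [0.1, 0.6, -3.4]
finger_gap: 62.0
finger_force: 39.5
clock: 15.1
eef_pos: [458.9, 174.1, 52.2]
eef_rot: [-3.128, 0.011, 1.977]
wrist_force: [3.9, -5.7, -2.1]
finger_gap: 62.4
finger_force: 39.4
```

```bash
python3 -m jog '[[50,[-0.01,0,0.03],0],[50,[0,0,0.03],0],[50,[0,0,0.03],0],[50,[0,0,0],0]]' 40
```

```text
clock: 15.5
eef_pos: [459.2, 174.1, 48.3]
eef_rot: [-3.129, 0.01, 1.976]
wrist_force: [-0.6, -2.5, 10.1]
finger_gap: 62.3
finger_force: 39.6
```

```bash
python3 -m jog '[[80,[0,0,-0.01],0],[80,[0,0,0],0],[80,[0,0,0],0],[80,[0,0,0],0],[80,[0,0,-0.3],0],[80,[0,0,-0.6],0],[80,[0,0,-0.7],0],[80,[0,0,-0.5],0],[80,[0,0,0],0]]' 40
python3 - <<'E'
from h import *
np.set_printoptions(precision=1,suppress=True)
im=shot('wrist','w7.png')
plan(460.6,-351,205,179)
a=np.radians(23.2);u=np.array([np.cos(a),np.sin(a)]);x=np.array([u[1],-u[0]])
for r in regions_of('wrist','roller_a_center')[:2]: print(r['conf'],r['rect'],at_z('wrist',[r['rect'][:2]],70),rollerfit([r['rect'][0]-r['rect'][2]/2,r['rect'][0]+r['rect'][2]/2,r['rect'][1]-r['rect'][3]/2,r['rect'][1]+r['rect'][3]/2],[460,174],61,a))
E
```

```text
clock: 16.4
eef_pos: [460.8, 175.9, 156.0]
eef_rot: [-3.133, 0.01, 1.976]
wrist_force: [-0.0, 0.2, -0.9]
finger_gap: 79.6
finger_force: 0.0
at [460.  175.6 153.9] yaw 113.2 t 16.45 | shift50 [-9.7 -4.2 -0.9] rows>= 10.6 twist180 -0.3654 rows>= 7.7 | if twist first [ -0.2 -10.5  -0.9] f [-0.6 -1.1 -1. ] gap 80.0 j [ 0.3  0.2  1.7 -0.   1.2 -0.1]
```

View pics/w7.png

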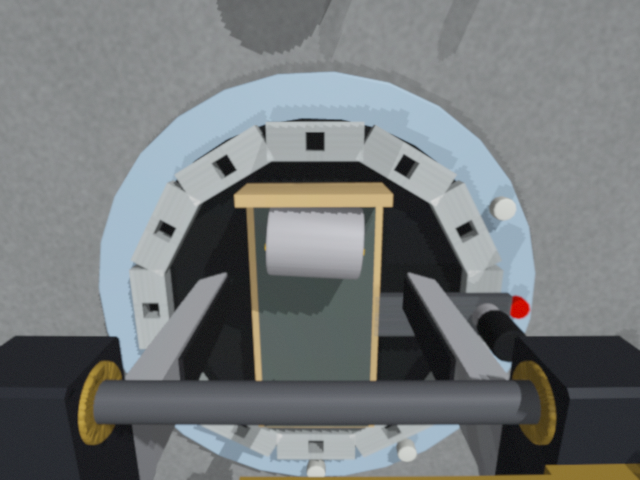

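Roller 1 lies against the fence (315,244), centred. Going for roller 2.

```bash
python3 -m jog '[[78,[-0.607,-0.264,0],0],[78,[-0.607,-0.264,0],0],[78,[-0.607,-0.264,0],0],[78,[-0.607,-0.264,0],0],[78,[-0.607,-0.264,0],0],[78,[-0.607,-0.264,0],0],[78,[-0.607,-0.264,0],0],[78,[-0.607,-0.264,0],0],[78,[-0.607,-0.264,0],0],[78,[-0.607,-0.264,0],0],[78,[-0.607,-0.264,0],0],[78,[-0.607,-0.264,0],0],[78,[-0.607,-0.264,0],0],[78,[-0.607,-0.264,0],0],[78,[-0.607,-0.264,0],0],[78,[-0.607,-0.264,0],0]]' 40
python3 -m jog '[[78,[0,0,0],-0.0457],[78,[0,0,0],-0.0457],[78,[0,0,0],-0.0457],[78,[0,0,0],-0.0457],[78,[0,0,0],-0.0457],[78,[0,0,0],-0.0457],[78,[0,0,0],-0.0457],[78,[0,0,0],-0.0457],[78,[0,0,0],0],[78,[0,0,0],0]]' 40
python3 -c "
from h import *
plan(460.6,-352,28,179);shot('wrist','w8.png')
for r in regions_of('wrist','roller_a_center')[:3]:
  c,q,w,h=r['rect'];print(round(r['conf'],2),r['rect'],rollerfit([c-w/2,c+w/2,q-h/2,q+h/2],[460,-352]))"
```

```text
clock: 18.1
eef_pos: [456.2, -355.1, 158.6]
eef_rot: [-3.126, 0.007, 1.976]
wrist_force: [1.0, 0.6, 0.8]
finger_gap: 77.4
finger_force: 0.0
clock: 19.1
eef_pos: [456.5, -353.8, 159.3]
eef_rot: [-3.128, -0.01, 3.12]
wrist_force: [0.5, -0.2, 0.3]
finger_gap: 77.9
finger_force: 0.0
at [ 456.5 -353.8  159.3] yaw 178.8 t 19.1 | shift50 [-0.108  0.074  2.625] rows>= 2.6 twist180 -0.0013 rows>= 0.0 | if twist first [-0.108  0.073  2.625] f [ 0.5 -0.2  0.3] gap 77.9 j [-0.71  0.4   1.5  -0.02  1.24 -2.26]
0.87 [182.4, 271.7, 94.6, 81.4] (array([ 485.35131783, -455.50449202]), array([131.30775703, 234.1033314 , 238.15620245, 305.18987827]))
0.76 [500.5, 361.1, 13.6, 20.5] (array([ 566.2242792 , -215.86337043]), array([445.91298888, 548.7129813 , 329.82671891, 396.02376681]))
0.75 [317.2, 238.2, 92.7, 73.9] (array([ 460.68922211, -354.99799207]), array([271.6272434 , 362.78419959, 203.60531825, 272.64736178]))
```

```bash
python3 -m jog '[[78,[-0.09,0.044,0.3],0],[78,[0,0,0.7],0],[78,[0,0,0.7],0],[78,[0,0,0.6],0],[78,[0,0,0.25],0],[78,[0,0,0.05],0],[78,[0,0,0],0],[50,[0,0,0],0],[50,[0,0,0],0],[50,[0,0,0],0],[50,[0,0,0],0]]' 40
python3 -m jog '[[50,[0,0,-0.4],0],[50,[0,0,-0.6],0],[50,[0,0,-0.7],0],[50,[0,0,-0.6],0],[50,[0,0,-0.2],0],[50,[0,0,0],0]]' 40
python3 -c "
from h import *
x,y=np.array([488.3,108.8])-14*np.array([.394,-.919])
print(x,y);plan(x,y,155,113.2)"
```

```text
clock: 20.3
eef_pos: [460.6, -354.2, 31.4]
eef_rot: [-3.126, -0.008, 3.124]
wrist_force: [-0.1, 0.2, 6.4]
finger_gap: 62.1
finger_force: 39.5
clock: 20.9
eef_pos: [461.5, -352.1, 155.8]
eef_rot: [-3.126, -0.008, 3.124]
wrist_force: [0.4, -0.2, -4.7]
finger_gap: 62.7
finger_force: 39.5
482.784 121.666
at [ 461.5 -352.1  155.8] yaw 179.0 t 20.9 | shift50 [-0.264  9.481 -0.131] rows>= 9.5 twist180 0.3657 rows>= 7.7 | if twist first [ 8.54   4.125 -0.131] f [ 0.4 -0.2 -4.7] gap 62.7 j [-0.71  0.41  1.49 -0.02  1.24 -2.25]
```

```bash
python3 -m jog '[[50,[-0.0176,0.632,-0.009],0],[50,[-0.0176,0.632,-0.009],0],[50,[-0.0176,0.632,-0.009],0],[50,[-0.0176,0.632,-0.009],0],[50,[-0.0176,0.632,-0.009],0],[50,[-0.0176,0.632,-0.009],0],[50,[-0.0176,0.632,-0.009],0],[50,[-0.0176,0.632,-0.009],0],[50,[-0.0176,0.632,-0.009],0],[50,[-0.0176,0.632,-0.009],0],[50,[-0.0176,0.632,-0.009],0],[50,[-0.0176,0.632,-0.009],0],[50,[-0.0176,0.632,-0.009],0],[50,[-0.0176,0.632,-0.009],0],[50,[-0.0176,0.632,-0.009],0]]' 40
python3 -m jog '[[50,[0,0,0],0.0406],[50,[0,0,0],0.0406],[50,[0,0,0],0.0406],[50,[0,0,0],0.0406],[50,[0,0,0],0.0406],[50,[0,0,0],0.0406],[50,[0,0,0],0.0406],[50,[0,0,0],0.0406],[50,[0,0,0],0.0406],[50,[0,0,0],0],[50,[0,0,0],0]]' 40
python3 -c "
from h import *
plan(482.8,121.7,55,113.2)"
```

```text
clock: 22.4
eef_pos: [481.6, 122.9, 152.9]
eef_rot: [-3.126, -0.012, 3.124]
wrist_force: [1.1, -1.0, -4.8]
finger_gap: 62.1
finger_force: 39.5
clock: 23.5
eef_pos: [482.1, 121.6, 153.8]
eef_rot: [-3.125, 0.009, 1.98]
wrist_force: [-0.2, 0.0, -4.3]
finger_gap: 62.5
finger_force: 39.5
at [482.1 121.6 153.8] yaw 113.5 t 23.5 | shift50 [0.013 0.047 1.975] rows>= 2.0 twist180 0.0015 rows>= 0.0 | if twist first [0.014 0.047 1.975] f [-0.2  0.  -4.3] gap 62.5 j [ 0.18  0.24  1.72 -0.01  1.19 -0.22]
```

```bash
python3 -m jog '[[50,[0.01,0.04,0.4],0],[50,[0,0,0.6],0],[50,[0,0,0.6],0],[50,[0,0,0.3],0],[50,[0,0,0.11],0],[50,[0,0,0],0],[50,[0.03,0,0],0],[50,[0.03,0,0],0],[50,[0.03,0,0],0],[50,[0.03,0,0],0],[50,[0,0,0],0]]' 40
python3 -c "
from h import *
p=read_state()['eef_pos']-np.array([488.3,108.8,0]);print(p[0]*.394-p[1]*.919,p[0]*.919+p[1]*.394)"
```

```text
clock: 24.6
eef_pos: [480.9, 127.3, 54.8]
eef_rot: [-3.128, 0.009, 1.977]
wrist_force: [-0.8, 0.0, -5.2]
finger_gap: 62.6
finger_force: 39.5
-19.901896124289266 0.5126262426009669
```

```bash
python3 -m jog '[[50,[0,0,0.03],0],[50,[0.02,0,0.02],0],[50,[0.02,0,0],0],[50,[0,0,0],0]]' 40;python3 -m jog '[[50,[0.015,0,0],0],[50,[0.015,0,0],0],[50,[0,0,0],0]]' 40
```

```text
clock: 25.0
eef_pos: [480.7, 128.3, 52.2]
eef_rot: [-3.128, 0.011, 1.977]
wrist_force: [3.7, -6.9, -4.7]
finger_gap: 62.5
finger_force: 39.4
clock: 25.3
eef_pos: [481.0, 128.9, 52.4]
eef_rot: [-3.129, 0.013, 1.977]
wrist_force: [8.4, -13.3, -5.5]
finger_gap: 62.6
finger_force: 39.4
```

```bash
python3 -m jog '[[50,[-0.025,0,0.02],0],[50,[0,0,0.03],0],[50,[0,0,0.015],0],[50,[0,0,0],0]]' 40
```

```text
clock: 25.7
eef_pos: [481.0, 128.4, 50.6]
eef_rot: [-3.129, 0.011, 1.977]
wrist_force: [-4.8, -7.9, 20.1]
finger_gap: 62.1
finger_force: 39.6
```

```bash
python3 -m jog '[[50,[0,0,-0.02],0],[80,[0,0,0],0],[80,[0,0,0],0],[80,[0,0,0],0],[80,[0,0,0],0],[80,[0,0,-0.3],0],[80,[0,0,-0.6],0],[80,[0,0,-0.7],0],[80,[0,0,-0.5],0],[80,[0,0,0],0],[80,[0,0,0],0]]' 40
python3 - <<'E'
from h import *
im=shot('wrist','w9.png'); 
for r in regions_of('wrist','roller_a_center')[:3]: print(round(r['conf'],2),r['rect'])
t=shot('top','t9.png')
hs=cv2.cvtColor(t,cv2.COLOR_BGR2HSV);y=((hs[...,0]>20)&(hs[...,0]<34)&(hs[...,1]>150)).astype('u1');y[:,:380]=0;y[:,430:]=0;y[:240]=0;y[290:]=0
r=regions_of('top','chock_center')[0];print(r['rect'],at_z('top',[r['rect'][:2]],25))
o=np.hstack([cv2.resize(im[100:420,160:480],(500,500),interpolation=3),cv2.resize(t[240:300,384:420],(300,500),interpolation=3)]);cv2.imwrite('pics/c9.png',o)
plan(475,-210,155,97)
E
```

```text
clock: 26.8
eef_pos: [480.9, 130.6, 154.6]
eef_rot: [-3.128, 0.009, 1.977]
wrist_force: [-0.6, -0.8, -0.3]
finger_gap: 79.9
finger_force: 0.0
0.75 [316.8, 243.8, 98.9, 81.1]
[407.2, 267.4, 33.5, 18.9] [[ 473.86403246 -214.57619352   25.        ]]
at [480.5 130.5 153.7] yaw 113.3 t 27.0 | shift50 [-6.213 -2.79   0.075] rows>= 6.8 twist180 0.0903 rows>= 1.9 | if twist first [-6.745 -0.939  0.075] f [0.1 0.6 0. ] gap 80.1 j [ 0.2   0.24  1.72 -0.01  1.19 -0.2 ]
```

View pics/c9.png

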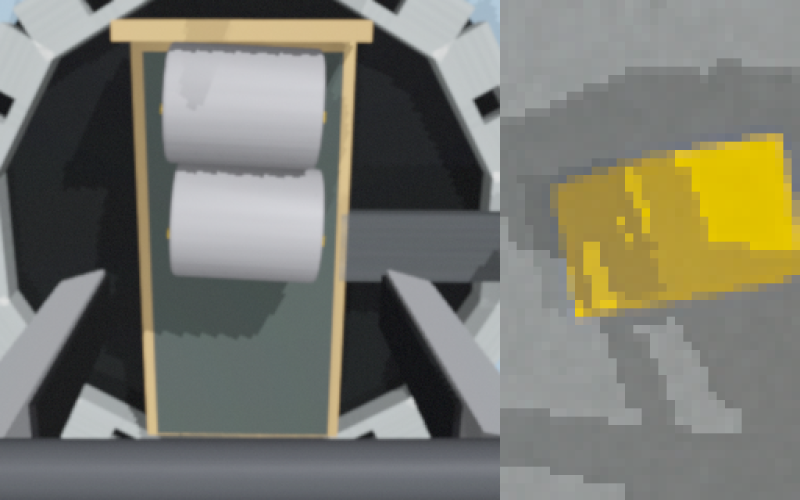

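Rollers closed against each other and the fence. Now the yellow chock.

```bash
python3 -m jog '[[80,[-0.63,-0.283,0],0],[80,[-0.63,-0.283,0],0],[80,[-0.63,-0.283,0],0],[80,[-0.63,-0.283,0],0],[80,[-0.63,-0.283,0],0],[80,[-0.63,-0.283,0],0],[80,[-0.63,-0.283,0],0],[80,[-0.63,-0.283,0],0],[80,[-0.63,-0.283,0],0],[80,[-0.63,-0.283,0],0],[80,[0,0,0],0.037],[80,[0,0,0],0.037],[80,[0,0,0],0],[80,[0,0,0],0]]' 40
python3 - <<'E'
from h import *
np.set_printoptions(precision=1,suppress=True)
im=shot('wrist','w10.png'); print([(round(r['conf'],2),np.round(r['rect'])) for r in regions_of('wrist','chock_center')[:2]])
from scipy.optimize import minimize
hs=cv2.cvtColor(im,cv2.COLOR_BGR2HSV);m=((hs[...,0]>20)&(hs[...,0]<34)&(hs[...,1]>140)).astype('u1')
c=max(cv2.findContours(m,0,2)[0],key=cv2.contourArea);M=np.zeros((480,640),'u1');cv2.drawContours(M,[c],-1,1,-1);print(cv2.boundingRect(c))
V=np.array([[-35,s*22,0] for s in(-1,1)]+[[x,s*22,z] for s in(-1,1) for x,z in((-10,40),(35,40),(35,0))])
def mask(q):
    r=np.array([[np.cos(q[2]),-np.sin(q[2])],[np.sin(q[2]),np.cos(q[2])]])
    P=np.c_[V[:,:2]@r.T+q[:2],V[:,2]]; N=np.zeros((480,640),'u1')
    cv2.fillConvexPoly(N,np.round(cv2.convexHull(proj('wrist',P).astype('f4'))*16).astype(int),1,shift=4); return N
f=lambda q:float(np.sum(mask([q[0],q[1],q[2]/50])!=M))
best=min((minimize(f,[475,-215,50*np.radians(a)],method='Nelder-Mead',options={'initial_simplex':np.array([[475,-215,50*np.radians(a)],[480,-215,50*np.radians(a)],[475,-208,50*np.radians(a)],[475,-215,50*np.radians(a)+6]])}) for a in (-85,-78,95,102)),key=lambda r:r.fun)
print('chock',best.x[:2],np.degrees(best.x[2]/50),best.fun,M.sum())
print('toe',best.x[:2]-35*np.array([np.cos(best.x[2]/50),np.sin(best.x[2]/50)]))
plan(best.x[0],best.x[1],8,np.degrees(best.x[2]/50)+180)
E
```

```text
clock: 28.4
eef_pos: [475.2, -214.5, 159.3]
eef_rot: [-3.129, 0.012, 1.748]
wrist_force: [0.7, 0.1, 0.2]
finger_gap: 80.3
finger_force: 0.0
[(0.67, array([416.,  24., 284.,  47.])), (0.57, array([ 30., 317.,  60.,  58.]))]
(290, 167, 61, 99)
chock [ 473.9 -209.5] -79.60732789288532 81.0 5792
toe [ 467.6 -175.1]
at [ 475.3 -214.5  159.5] yaw 100.1 t 28.5 | shift50 [0.1 0.  3. ] rows>= 3.0 twist180 -0.0016 rows>= 0.0 | if twist first [0.1 0.  3. ] f [-0.5 -0.4 -0. ] gap 79.9 j [-0.5  0.3  1.7 -0.   1.2 -0.7]
```

View pics/w10.png

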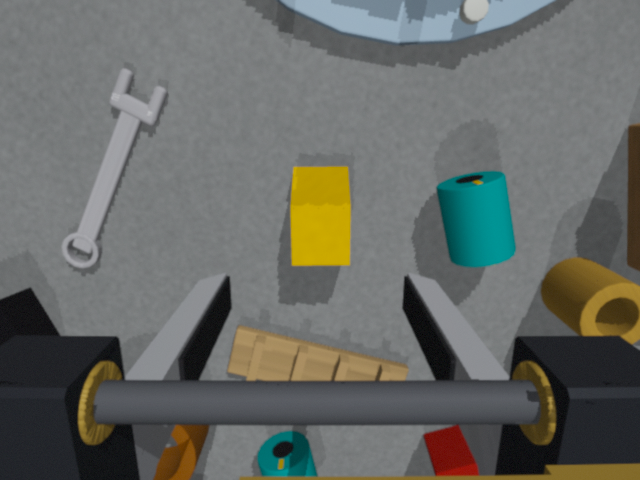

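```bash
python3 -m jog '[[74,[0.02,0,0.4],-0.0016],[74,[0,0,0.7],0],[74,[0,0,0.7],0],[74,[0,0,0.6],0],[74,[0,0,0.4],0],[74,[0,0,0.2],0],[74,[0,0,0],0],[30,[0,0,0],0],[30,[0,0,0],0],[30,[0,0,0],0],[30,[0,0,0],0],[30,[0,0,0],0],[30,[0,0,0],0]]' 25
python3 -m jog '[[30,[0,0,-0.4],0],[30,[0,0,-0.6],0],[30,[0,0,-0.7],0],[30,[0,0,-0.6],0],[30,[0,0,-0.5],0],[30,[0,0,-0.1],0],[30,[0,0,0],0]]' 25
python3 -c "
from h import *
x,y=np.array([488.3,108.8])+45*np.array([.394,-.919])
print(x,y);plan(x,y,150,113.2)"
```

```text
clock: 29.8
eef_pos: [474.3, -216.0, 10.5]
eef_rot: [-3.131, 0.013, 1.749]
wrist_force: [-0.4, 1.1, 6.7]
finger_gap: 43.9
finger_force: 25.0
clock: 30.5
eef_pos: [475.1, -213.8, 154.5]
eef_rot: [-3.13, 0.013, 1.749]
wrist_force: [-0.9, -0.3, -2.6]
finger_gap: 43.9
finger_force: 24.9
506.03000000000003 67.445
at [ 475.1 -213.8  154.5] yaw 100.2 t 30.5 | shift50 [5.426e+00 1.608e+00 3.000e-03] rows>= 5.7 twist180 -0.0721 rows>= 1.5 | if twist first [4.926e+00 2.785e+00 3.000e-03] f [-0.9 -0.3 -2.6] gap 43.9 j [-0.48  0.29  1.66 -0.02  1.19 -0.66]
```

```bash
python3 -m jog '[[30,[0.603,0.1787,0],0],[30,[0.603,0.1787,0],0],[30,[0.603,0.1787,0],0],[30,[0.603,0.1787,0],0],[30,[0.603,0.1787,0],0],[30,[0.603,0.1787,0],0],[30,[0.603,0.1787,0],0],[30,[0.603,0.1787,0],0],[30,[0.603,0.1787,0],0],[30,[0,0,0],-0.036],[30,[0,0,0],-0.036],[30,[0,0,0],0],[30,[0,0,0],0]]' 25
python3 -c "
from h import *
plan(506,67.4,51,113.2)"
```

```text
clock: 31.8
eef_pos: [505.7, 67.4, 149.2]
eef_rot: [-3.125, 0.009, 1.972]
wrist_force: [-0.3, 0.2, -1.6]
finger_gap: 44.1
finger_force: 24.9
at [505.7  67.4 149.2] yaw 113.0 t 31.8 | shift50 [0.015 0.038 1.964] rows>= 2.0 twist180 -0.0012 rows>= 0.0 | if twist first [0.015 0.038 1.964] f [-0.3  0.2 -1.6] gap 44.1 j [ 0.07  0.27  1.69 -0.01  1.19 -0.33]
```

```bash
python3 -m jog '[[30,[0,0.03,0.4],0],[30,[0,0,0.6],0],[30,[0,0,0.6],0],[30,[0,0,0.3],0],[30,[0,0,0.06],0],[30,[0,0,0],0],[30,[0,0,0],0]]' 25
python3 -m jog '[[30,[0,0,0.04],0],[30,[0,0,0.02],0],[30,[0,0,0],0]]' 25
```

```text
clock: 32.5
eef_pos: [507.0, 66.7, 53.3]
eef_rot: [-3.128, 0.01, 1.974]
wrist_force: [0.1, -0.9, -1.3]
finger_gap: 43.9
finger_force: 25.0
clock: 32.8
eef_pos: [506.6, 66.7, 49.6]
eef_rot: [-3.128, 0.01, 1.975]
wrist_force: [0.5, -0.5, -1.5]
finger_gap: 43.8
finger_force: 25.0
```

```bash
python3 -m jog '[[30,[0,0,0.02],0],[30,[0,0,0.02],0],[30,[0,0,0],0]]' 25
python3 -m jog '[[30,[0.03,0,0],0],[30,[0.03,0,0],0],[30,[0.03,0,0],0],[30,[0.03,0,0],0],[30,[0.03,0,0],0],[30,[0,0,0],0]]' 25
```

```text
clock: 33.1
eef_pos: [506.5, 66.6, 47.3]
eef_rot: [-3.127, 0.009, 1.975]
wrist_force: [-0.0, 0.3, -1.9]
finger_gap: 43.4
finger_force: 25.0
clock: 33.7
eef_pos: [503.5, 73.7, 47.4]
eef_rot: [-3.127, 0.009, 1.976]
wrist_force: [0.2, -0.5, -1.4]
finger_gap: 43.5
finger_force: 25.0
```

```bash
python3 -m jog '[[30,[0.02,0,0.01],0],[30,[0.02,0,0],0],[30,[0.02,0,0],0],[30,[0,0,0],0]]' 25
python3 -m jog '[[30,[0.015,0,0.005],0],[30,[0.015,0,0],0],[30,[0,0,0],0]]' 25
```

```text
clock: 34.1
eef_pos: [502.8, 76.0, 47.0]
eef_rot: [-3.128, 0.01, 1.975]
wrist_force: [3.5, -3.2, -2.3]
finger_gap: 44.1
finger_force: 25.0
clock: 34.4
eef_pos: [502.7, 76.9, 46.8]
eef_rot: [-3.129, 0.011, 1.975]
wrist_force: [7.2, -6.3, -3.1]
finger_gap: 44.0
finger_force: 25.0
```

```bash
python3 -m jog '[[30,[0,0,0.02],0],[30,[0,0,0.02],0],[30,[0,0,0],0]]' 25
```

```text
clock: 34.7
eef_pos: [502.8, 77.5, 46.2]
eef_rot: [-3.13, 0.011, 1.976]
wrist_force: [-2.9, -2.4, 16.7]
finger_gap: 44.0
finger_force: 25.0
```

```bash
python3 -m jog '[[30,[0,0,-0.015],0],[30,[0.02,0,0],0],[30,[0.01,0,0],0],[30,[0,0,0],0]]' 25; python3 -m jog '[[70,[0,0,0],0],[70,[0,0,0],0],[70,[0,0,0],0],[70,[0,0,-0.3],0],[70,[0,0,-0.6],0],[70,[0,0,-0.8],0],[70,[0,0,-0.8],0],[70,[0,0,0],0],[70,[0,0,0],0]]' 25
python3 - <<'E'
from h import *
im=shot('wrist','w11.png'); t=shot('side','s11.png')
cv2.imwrite('pics/c11.png',np.hstack([cv2.resize(im[60:400,170:480],(456,500),interpolation=3),cv2.resize(t[165:290,230:315],(340,500),interpolation=3)]))
s=read_state();print(s['clock'],s['eef_pos'])
E
```

```text
clock: 35.1
eef_pos: [502.5, 78.1, 46.2]
eef_rot: [-3.13, 0.012, 1.975]
wrist_force: [4.5, -10.4, 6.5]
finger_gap: 43.5
finger_force: 25.0
clock: 36.0
eef_pos: [502.3, 81.0, 170.4]
eef_rot: [-3.128, 0.01, 1.976]
wrist_force: [-0.2, -0.3, -0.2]
finger_gap: 70.3
finger_force: 0.0
36.1 [501.69974889  80.82295663 168.88776884]
```

View pics/c11.png

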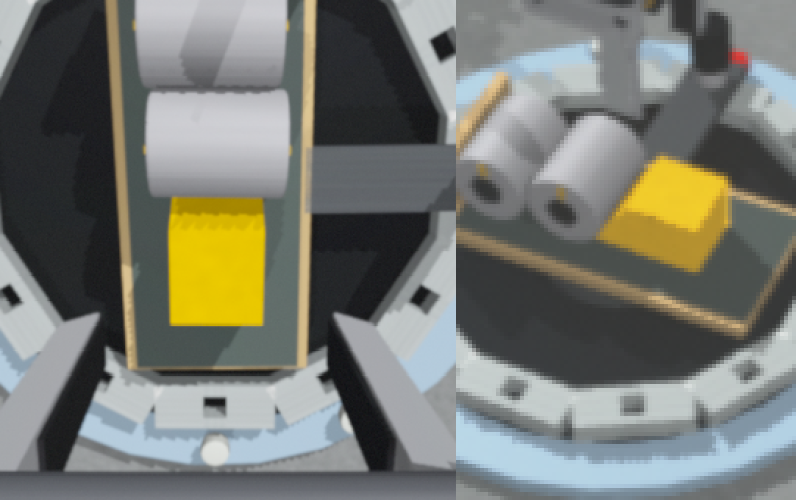

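The final views show the rollers closed against the fence and the chock flat with its slope on the outer roller. The pin is home at the red tag, and the gripper is clear of everything.

```bash
python3 -c "
from cell import *
print(sign_off())"
```

```text
the job is handed in; nothing more can be done
None
```

I handed the job in at about 36 s: the pin is home in the red-tag hole, both rollers lie closed against the fence, and the yellow chock is snug against the outer one; sign-off gave no verdict, so these rest on the last camera views and contact forces.

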